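# Fold the lid stay and shut the paint box

### The job

Close the wooden paint box: first break its locked folding stay by pushing the knuckle towards the lid's hinge, so that the stay folds, then lower the lid gently, without slamming it, until it is fully shut. Leave everything else where it stands.

Things in the scene. Friction and masses are not known exactly. Their poses are not given: they have to be found in the camera images.
- paintbox: Open plywood box, 240 mm deep (its x), 320 mm wide (its y), 90 mm high, walls 8 mm, fixed to the table; origin at the centre of its underside. Its +x points from its front wall (with clasps, to the robot's right) to the wall with the lid's hinge (to the robot's left), -y to its end away from the robot, where the stay is, z up. Inside, below the rim: low dividers, five fixed paint tubes.
- hinge (a point): Middle of the lid's hinge axis, on the hinge wall's top edge (120 mm along the box's +x from its centre, 90 mm up). The axis runs along the box's y.
- lid (a joint): Turning of the lid, rad: 0 raised as found (60 degrees above level, leaning over the box), 1.047 fully shut (level on the rim). With the stay locked it cannot be lowered. With the stay folded, 5 to 10 newtons on the outer face near the free edge lower it; its stiff hinge keeps it wherever it is left, at any angle.
- lid_edge (a point): Middle of the lid's free edge, on its outer (upper when shut) face. The lid is a plain plywood panel, 244 mm from hinge to free edge, 320 mm wide, 14 mm thick; its inner face passes through the hinge axis. Raised, its outer face looks up and away from the box's front. The point's -x points from hinge to free edge, its z out of the outer face.
- knuckle_pad (a point): Centre of the stay's knuckle: a dark steel round pad, 20 mm diameter, 32 mm long along the box's y, joining two steel bars 13 mm wide. The stay stands inside the box's -y end, under the leaning lid, so the tool must lean in from the box's front. Locked, the pad is 117 mm from the hinge axis towards the front, 119 mm from the box's middle towards -y, 47 mm above the rim.
- stay_foot (a point): Pivot of the stay's lower bar on the box's -y end wall, 150 mm from the hinge axis towards the front and 22 mm below the rim. The lower bar (76 mm between pivots) turns about it; the upper bar, as long, is pivoted on the lid's inner face 130 mm from the hinge. As the lid shuts, the stay folds up wholly inside the box, in a lane kept free for it.
- knuckle (a joint): Folding of the stay at its knuckle, rad: 0 locked against its stop (bowed 7 mm away from the hinge), 0.18 straight, above that broken, about 3.0 with the lid shut. Some 10 newtons on the pad towards the hinge and 30 to 40 degrees downward pass the straight line; it then folds on and the lid sinks a little with it: 25 to 40 mm of push is ample.
- tin: Bystander, loose: tin, 52 mm wide and 34 mm high, lying loose in the box's front compartment. Origin at the centre of its underside.
- paint_jar: Bystander, loose: paint jar, 54 mm wide and 75 mm high, beyond the box's far end. Origin at the centre of its underside.
- tape: Bystander, loose: roll of tape lying flat, 90 mm wide and 19 mm high, in front of the box. Origin at the centre of its underside.
- glue: Bystander, loose: glue bottle, 58 mm wide and 160 mm high, behind the hinge wall. Origin at the centre of its underside.
- mug: Bystander, loose: white mug, 76 mm wide and 85 mm high. Origin at the centre of its underside.
- speaker: Bystander, loose: black cylinder-shaped speaker, 80 mm wide and 165 mm high. Origin at the centre of its underside.
- brush: Bystander, loose: paint brush lying on the table, 200 mm long. Origin at the centre of its underside.
- ink_pot: Bystander, loose: low glass pot, 48 mm wide and 50 mm high, in front of the box. Origin at the centre of its underside.

How it is judged:
By the outcome, as a careful person would: the job done as asked, in the order asked, and still so for the second after the job is handed in, with the robot touching nothing.
It also fails if it takes over 53 s, if anything falls off the work surface, if the arm or the gripper's body presses on something with over 40 N, if the wrist force passes 120 N, or if a joint passes its speed limit or range.

### The arm

A 7-joint arm with a two-finger parallel gripper is mounted at the origin on the work surface. World frame = base frame: x ahead of the robot, y to its left, z up, the work surface at z = 0. Lengths are in mm, angles in degrees, forces in N, time in s.
With the tool pointing down it reaches from about 400 to 900 mm from the base axis. Payload 5.6 kg.
Tool frame: the origin (TCP) lies midway between the tips of the shut fingers; the grasp point (between the pads) lies 19 mm behind it; z points along the fingers, y is the line along which they close (so a half turn about z gives the same grasp; the last joint's range is limited). The gripper opens to 92 mm and grips with 3 to 60 N. Pads are 20 mm wide; open, the fingers measure 128 mm over their backs; the gripper's body (75 mm by 189 mm) begins 69 mm behind the grasp point.
Start: joints at [66.692, 26.786, -0.665, 91.828, 0.344, 61.387, -3.226], TCP at [231.248, -607.481, 214.592] pointing down, gripper open.
Joint ranges: [-144.91, 144.91], [-17.63, 115.5], [-89.93, 88.59], [15.96, 139.68], [-74.01, 254.01], [8.47, 105.57], [-167.45, 167.45]. Speed limits (degrees/s): [147.25, 147.25, 180, 180, 180, 180, 180].

### API

Orientations are given as [roll, pitch, yaw] about the fixed x, y, z axes, in that order (R = Rz(yaw) Ry(pitch) Rx(roll)).
In Python, from plant import manip, command_gripper, planner, read_camera, camera_model gives the robot as it stands. The module is installed in compiled form; this text tells all that it offers. Calls block until the motion is done:
- manip.reach(position, orientation): joint-space move of the TCP to a pose.
- manip.movel(position, rot=None, max_speed=150): straight line of the TCP; rot=None keeps the orientation; max_speed is the mean speed in mm/s.
- manip.move_j(angles): joint-space move.
- command_gripper(opening, grip_force=None): finger opening in mm; grip_force is the grip in N (None keeps the last); returns when the fingers have stopped.
- manip.dwell(seconds).
- planner.ik(position, orientation): joint angles nearest the present ones, or None.
- manip.sense(): the state.
- read_camera(name): name is "scene" or "side" or "wrist"; returns the picture (480x640x3 uint8, red, green, blue); there is no depth.
- camera_model(name): a dict with "fx", "fy", "cx", "cy" (pixels), "extrinsics" (4x4, takes a point from camera to world coordinates). Camera axes: x right, y down, z forward; pixel columns grow to the right and rows downward; lengths in mm; the calibration is good to about 2 mm. A picture is of the moment at which its call begins: read the wrist's pose just before it. camera_model takes no time and is no camera call; for the wrist camera it gives the pose at the moment of the call.
A pose or a line that the arm cannot do raises manip.IKError and nothing moves.
- manip.job_done(): hands the job in; it is judged then, once.
The state is a dict: "clock": time; "q": joint angles; "qd": joint speeds; "effort": joint torques, N m; "eef_pos": TCP position; "tcp_rot": TCP orientation; "force": force on the tool from outside, world axes, zero at the start; "wrist_torque": the same for the moment, N m; "grip_width": finger opening in mm; "gripper_force": force on a finger pad.
Only numpy, scipy, OpenCV 4.12 (cv2) and the standard library are available. Lean on these libraries where they do the work, as an engineer would, in place of code of your own. Each camera call takes 0.05 s, during which the arm holds its last target. There are 200 camera calls.

## Working session

There is one attempt and no reset: what is moved stays moved. The work goes in short steps, each a Python script; the robot and the scene stay as the last script left them, time stands still between calls to the robot, and variables do not carry over. Pictures are saved under pics/ and viewed, at most 10 in all, crops included, and the job is handed in when it is done.

```bash
mkdir -p pics
python3 - <<'E'
from plant import *
import cv2,numpy as np
for n in ["scene","side"]:
    cv2.imwrite(f"pics/{n}0.png",read_camera(n)[:,:,::-1]); m=camera_model(n); print(n,m["fx"],m["cx"],m["cy"],np.round(m["extrinsics"],3).tolist())
s=manip.sense();print(s["clock"],s["eef_pos"],s["tcp_rot"])
E
```

```text
scene 512.2306250060365 314.39831720938 231.54907451779337 [[0.455, 0.634, -0.625, 1398.797], [0.89, -0.316, 0.327, -423.513], [0.01, -0.705, -0.709, 1133.359], [0.0, 0.0, 0.0, 1.0]]
side 448.42019803650385 310.79333698647906 240.57040778902405 [[0.319, -0.823, 0.47, 65.435], [-0.948, -0.274, 0.164, -179.387], [-0.005, -0.498, -0.867, 1136.476], [0.0, 0.0, 0.0, 1.0]]
0.1 [ 231.01422713 -607.02126331  213.75516311] [-1.79911553e+02  7.82936865e-03  2.08371650e+01]
```

View pics/scene0.png

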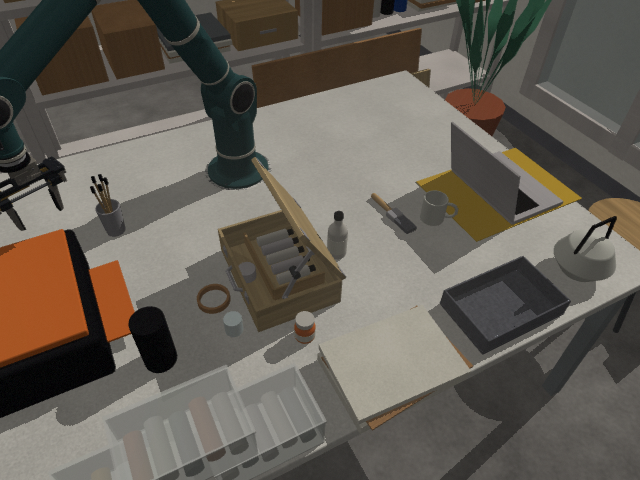

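View pics/side0.png

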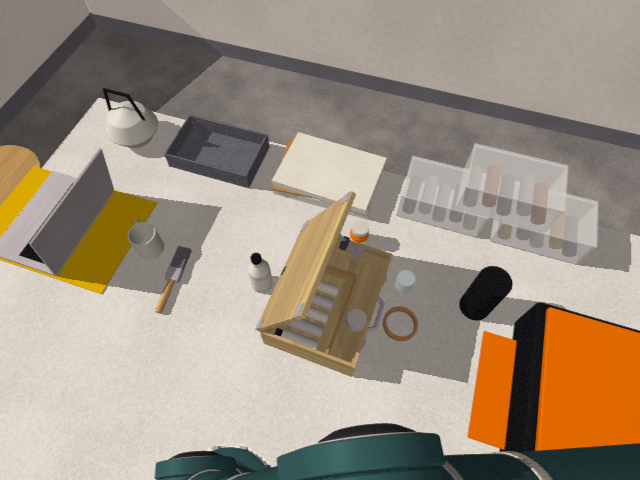

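The scene view shows the box at about (218-345, 160-328) with the stay near (297, 268). The side view shows it at about (258-392, 193-373). I'll enlarge both to pick corners.

Run:
```python
import cv2
a=cv2.imread("pics/scene0.png")[150:340,205:355]; b=cv2.imread("pics/side0.png")[185:385,245:405]
cv2.imwrite("pics/sc.png",cv2.resize(a,None,fx=3,fy=3,interpolation=cv2.INTER_CUBIC))
cv2.imwrite("pics/sd.png",cv2.resize(b,None,fx=3,fy=3,interpolation=cv2.INTER_CUBIC))
```

```text
(no output)
```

View pics/sc.png

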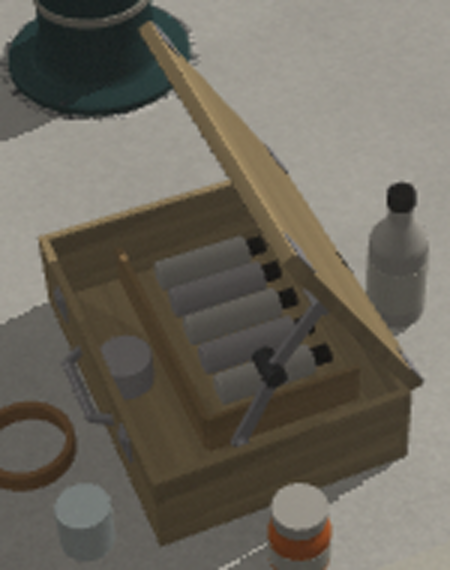

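View pics/sd.png

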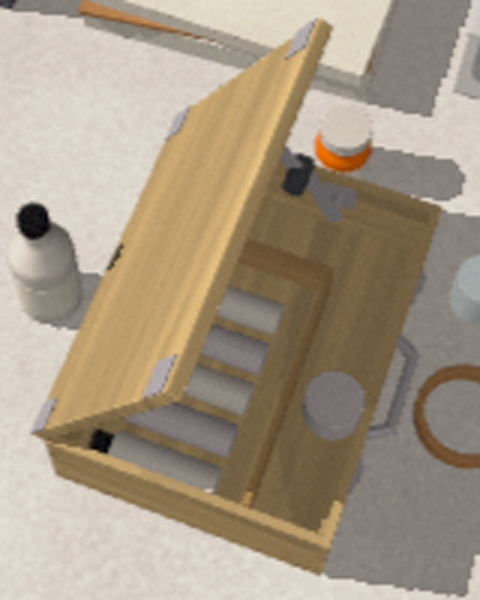

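The crops show three rim corners in the scene view at crop pixels (40,238), (157,488) and (410,392), with the pad at (268,367). In the side view two rim corners are at (440,208) and (325,545), with the pad at (298,175).

```bash
cat > h.py <<'E'
import numpy as np
from plant import camera_model
def ray(n,u,v):
    m=camera_model(n);E=np.array(m["extrinsics"]);d=E[:3,:3]@[(u-m["cx"])/m["fx"],(v-m["cy"])/m["fy"],1]
    return E[:3,3],d/np.linalg.norm(d)
def onz(n,u,v,z):
    o,d=ray(n,u,v);return o+d*(z-o[2])/d[2]
def tri(a,b):
    (o,d),(p,e)=ray("scene",*a),ray("side",*b)
    s=np.linalg.lstsq(np.c_[d,-e],p-o,rcond=None)[0];x,y=o+d*s[0],p+e*s[1];return (x+y)/2,np.linalg.norm(x-y)
sc=lambda u,v:(205+u/3,150+v/3)
sd=lambda u,v:(245+u/3,185+v/3)
E
python3 - <<'E'
from h import *
np.set_printoptions(precision=1,suppress=True)
F=[("scene",*sc(40,238)),("scene",*sc(157,488)),("scene",*sc(410,392))]
for f in F: print(onz(*f,90))
print(onz("scene",*sc(163,545),0),onz("scene",*sc(407,455),0))
print(onz("side",*sd(440,208),90),onz("side",*sd(325,545),90))
print("pad",tri(sc(268,367),sd(298,175)))
print("lid edge far",tri(sc(295,240),sd(325,22)), "near",tri(sc(148,27),sd(175,400)))
E
```

```text
[ 346.9 -185.2   90. ]
[ 668.  -197.5   90. ]
[672.5  39.5  90. ]
[ 663.3 -196.7    0. ] [673.5  40.6   0. ]
[ 661.2 -198.    90. ] [ 345.3 -183.    90. ]
pad (array([627.2, -75.2, 136.8]), np.float64(0.7285606348273593))
lid edge far (array([661.7, -70.7, 315.1]), np.float64(9.19894592375955)) near (array([349.1, -60.9, 300. ]), np.float64(5.851861090619809))
```

```bash
cat >> h.py <<'E'
from scipy.spatial.transform import Rotation as Ro
yaw=np.radians(87.6); C=np.array([508.8,-72.2,0])
ex=np.array([np.cos(yaw),np.sin(yaw),0]);ey=np.array([-ex[1],ex[0],0]);ez=np.array([0,0,1.])
def W(x,y,z): return C+ex*x+ey*y+ez*(90+z)      # box coords, z above rim
def rot(dn,sgn=1):  # tool axis elevation angle: dn from +x(0) to down(90) to -x(180)
    a=ex*np.cos(np.radians(dn))-ez*np.sin(np.radians(dn)); y=sgn*ey
    return Ro.from_matrix(np.c_[np.cross(y,a),y,a]).as_euler("xyz",degrees=True)
def axis(dn): return ex*np.cos(np.radians(dn))-ez*np.sin(np.radians(dn))
def padpos(k):  # k deg of lower bar turn from locked
    t=np.arctan2(69,33)-np.radians(k); return np.array([-30+76.5*np.cos(t),-119,-22+76.5*np.sin(t)])
def lidpt(th,r=225,off=0): # th deg raised
    t=np.radians(th); return W(120-r*np.cos(t)+(14+off)*np.sin(t),0,r*np.sin(t)+(14+off)*np.cos(t))
E
python3 - <<'E'
from h import *
from plant import planner,manip
np.set_printoptions(precision=0,suppress=True)
print("orange",tri((85,353),(547,308)),"speaker",tri((148,314),(495,273)),"lidedge",lidpt(60,244),"glue top",tri((338,214),(256,259)),"ink",tri((233,316),(404,275)))
print("pad model",W(*padpos(0)))
for sg in (1,-1):
  for dn in (30,38,45):
    for d in (-120,-11,25):
        q=planner.ik(W(*padpos(0))+axis(dn)*d,rot(dn,sg)); print(sg,dn,d,None if q is None else np.array(q))
  for th in (60,45,30,15,0):
    for lag in (0,.3,.6):
      q=planner.ik(lidpt(th),rot(90+th*(1-lag),sg)); print(sg,"lid",th,lag,None if q is None else np.array(q))
E
```

```text
orange (array([ 619., -589.,  120.]), np.float64(7.375724865893996)) speaker (array([ 632., -437.,  190.]), np.float64(2.270066205716571)) lidedge [509. -62. 308.] glue top (array([505., 117., 156.]), np.float64(0.961029890923873)) ink (array([ 628., -247.,   59.]), np.float64(5.793634805046166))
pad model [628. -74. 137.]
1 30 -120 [  53.   54.  -32.   77.  -28.   84. -146.]
1 30 -11 [  23.   49.    7.   88.  -55.   87. -126.]
1 30 25 [  21.   49.    7.   90.  -57.   84. -125.]
1 38 -120 [  28.   44.    6.   81.  -46.   90. -133.]
1 38 -11 [  21.   45.    8.   90.  -51.   81. -129.]
1 38 25 [  20.   45.    6.   92.  -53.   78. -128.]
1 45 -120 [  23.   39.   11.   84.  -45.   87. -135.]
1 45 -11 [  20.   41.    7.   91.  -47.   76. -133.]
1 45 25 [  19.   42.    5.   93.  -48.   72. -132.]
1 lid 60 0 [  2.  31. -39. 105.  59. 102. 121.]
1 lid 60 0.3 [ 26.  32. -63. 104.  57.  98. 125.]
1 lid 60 0.6 [ 43.  31. -75. 104.  49.  88. 134.]
1 lid 45 0 [ 30.  35. -63. 108.  63.  97. 123.]
1 lid 45 0.3 [ 44.  37. -75. 107.  59.  92. 129.]
1 lid 45 0.6 [ 53.  32. -75. 106.  48.  79. 140.]
1 
[... 962 characters left out ...]
 lid 60 0.3 [ 14.  24. -45. 105.  50.  90. -50.]
-1 lid 60 0.6 [ 21.  16. -39. 105.  34.  75. -33.]
-1 lid 45 0 [ 13.  25. -38. 109.  53.  85. -50.]
-1 lid 45 0.3 [ 19.  19. -36. 108.  42.  74. -38.]
-1 lid 45 0.6 [ 26.  15. -35. 107.  29.  66. -24.]
-1 lid 30 0 [ 19.  20. -31. 112.  44.  66. -37.]
-1 lid 30 0.3 [ 26.  19. -33. 111.  35.  62. -27.]
-1 lid 30 0.6 [ 30.  17. -31. 110.  25.  58. -15.]
-1 lid 15 0 [ 29.  22. -29. 112.  32.  53. -21.]
-1 lid 15 0.3 [ 32.  21. -29. 112.  27.  52. -15.]
-1 lid 15 0.6 [ 34.  22. -28. 111.  21.  51.  -8.]
-1 lid 0 0 [ 38.  27. -27. 112.  17.  45.  -2.]
-1 lid 0 0.3 [ 38.  27. -27. 112.  17.  45.  -2.]
-1 lid 0 0.6 [ 38.  27. -27. 112.  17.  45.  -2.]
```

Run:
```python
from h import *
from plant import *
import cv2
command_gripper(0)
p=W(*padpos(0))
manip.reach(p-axis(38)*120,rot(38,-1))
manip.movel(p-axis(38)*25,max_speed=100)
s=manip.sense();print(s["clock"],s["eef_pos"],p-axis(38)*25,s["force"],s["q"])
a=read_camera("scene")[130:330,180:380,::-1];b=read_camera("side")[185:385,245:445,::-1]
cv2.imwrite("pics/p1.png",cv2.resize(np.hstack([a,b]),None,fx=2,fy=2,interpolation=cv2.INTER_CUBIC))
```

```text
4.625 [627.35117409 -94.69032208 152.6549692 ] [626.99654783 -93.86248268 152.40480484] [0.95491954 0.48117481 0.384382  ] [ 49.57501986  50.39770936 -35.19465259  86.72994885 -23.67828377
  69.62162046  30.82106612]
```

View pics/p1.png

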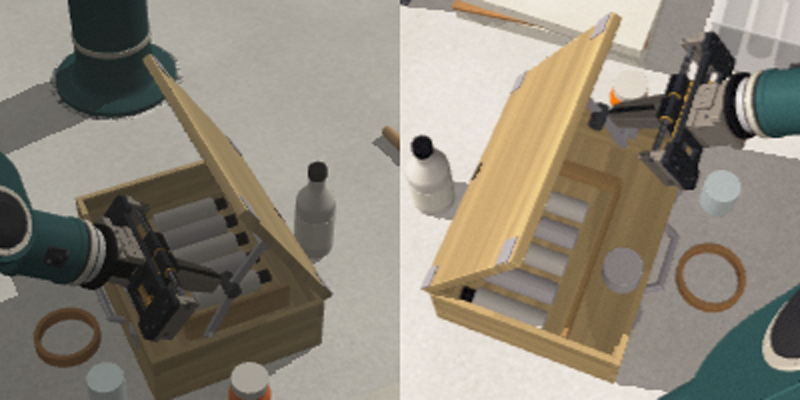

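The tip points squarely at the dark pad, which is at about (232,283) in the left half and (600,117) in the right half, and the body is clear of the lid. Next I push along the knuckle's arc.

Run:
```python
from h import *
from plant import *
import cv2
for k in (0,5,10,15,20,25,29):
    manip.movel(W(*padpos(k))-axis(38)*10,max_speed=40)
    s=manip.sense();print(k,round(s["clock"],2),s["eef_pos"].round(1),np.round(s["force"],1))
a=read_camera("scene")[130:330,180:380,::-1];b=read_camera("side")[185:385,245:445,::-1]
cv2.imwrite("pics/p2.png",cv2.resize(np.hstack([a,b]),None,fx=2,fy=2,interpolation=cv2.INTER_CUBIC))
```

```text
0 5.25 [627.4 -81.7 143.1] [-0.2  0.9 -0.7]
5 5.57 [627.6 -75.6 140. ] [0.1 0.  0.2]
10 5.88 [627.8 -70.1 136.3] [-0.3 -0.2  0.4]
15 6.2 [628.  -65.1 132.1] [ 0.4  0.6 -0.1]
20 6.52 [628.3 -60.9 127.1] [ 1.3 -2.7 -1.5]
25 6.83 [628.5 -57.9 121.4] [ 0.  -5.4 -3.1]
29 7.12 [628.6 -56.  116.6] [-1.8 -7.7 -3.5]
```

View pics/p2.png

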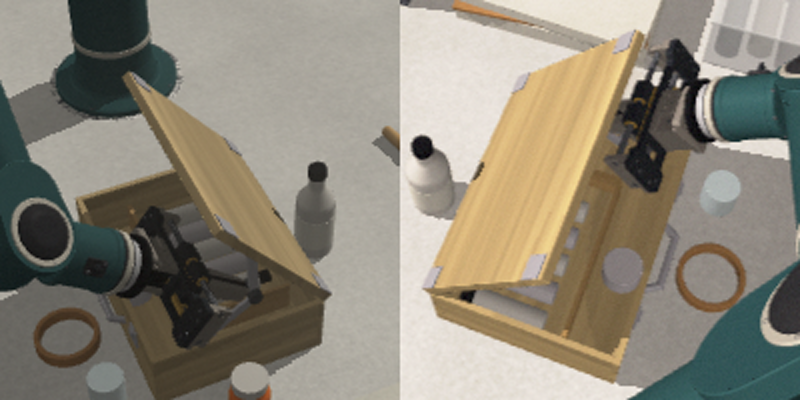

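The stay is now bent towards the hinge (knuckle at about (255,295) in the left half) and the lid has sunk, with its corners at (127,75) left and (640,35) right. I'll get the lid angle from those corners before retracting.

Run:
```python
from h import *
for n,u,v,by in (("scene",180+63.5,130+37.5,160),("side",245+120,185+17,-160)):
    o,d=ray(n,u,v);t=(by-(o-C)@ey)/(d@ey);p=o+d*t-C;x,z=p@ex,p[2]-90
    print(n,x,z,"r",np.hypot(120-x,z),"ang",np.degrees(np.arctan2(z,120-x)))
```

```text
scene -24.524439309280034 191.87791764072415 r 240.21750318368203 ang 53.01256125485804
side -25.054518186132604 189.818177179857 r 238.89695191461666 ang 52.613801225179664
```

Run:
```python
from h import *
from plant import *
import cv2
p=manip.sense()["eef_pos"]
manip.movel(p-axis(38)*130,max_speed=120)
manip.reach(W(-120,-60,330),rot(70,-1))
manip.reach(W(10,0,330),rot(90,-1))
manip.reach(lidpt(53,off=60),rot(90+37,-1))
s=manip.sense();print(s["clock"],s["eef_pos"],s["force"].round(1),s["q"].round(0))
a=read_camera("scene")[100:300,180:380,::-1];b=read_camera("side")[185:385,245:445,::-1]
cv2.imwrite("pics/p3.png",cv2.resize(np.hstack([a,b]),None,fx=2,fy=2,interpolation=cv2.INTER_CUBIC))
```

```text
10.775 [511.05517779 -30.40239022 313.38998401] [ 0.2 -0.4  0.4] [ 11.  20. -40. 102.  43.  87. -44.]
```

View pics/p3.png

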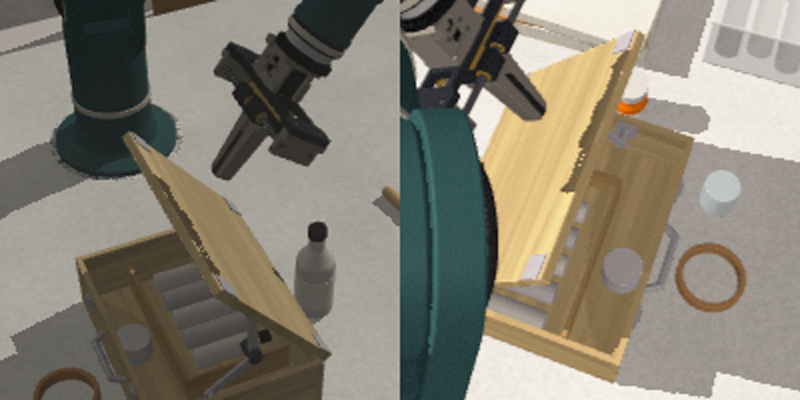

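The knuckle is folded at about (255,345) left, and the closed fingertips hover behind the lid's outer face, clear of everything. Now I lower the lid along its arc, slowing near the end.

Run:
```python
from h import *
from plant import *
def go(th,off,v):
    manip.movel(lidpt(th,off=off),rot(90+.7*th,-1),max_speed=v)
    s=manip.sense();f=s["force"];print(th,off,round(s["clock"],2),np.round(f,1),s["eef_pos"].round(0));return np.linalg.norm(f)
go(53,15,80);
for th in (50,45,38,30,22,15,10,6,3,1.5,0):
    if go(th,2 if th>45 else 0,50 if th>12 else 20 if th>4 else 10)>30: print("stop");break
else:
    for o in (-1,-2,-3):
        if go(0,o,5)>25: break
```

```text
53 15 11.59 [-0.   0.4  0.5] [509. -64. 287.]
50 2 12.24 [-0.3  0.3 -0.1] [508. -85. 273.]
45 0 12.82 [-0.5 -0.1 -0.7] [ 507. -102.  259.]
38 0 13.53 [ 0.9  0.  -0.1] [ 507. -121.  240.]
30 0 14.3 [0.3 0.1 0.5] [ 506. -140.  215.]
22 0 15.07 [-0.3 -0.8  0.8] [ 505. -155.  187.]
15 0 15.78 [ 0.6 -0.2 -0.3] [ 505. -166.  162.]
10 0 16.91 [ 1.2 -0.7 -0.4] [ 505. -171.  143.]
6 0 17.84 [0.  0.5 0. ] [ 505. -174.  128.]
3 0 19.18 [-0.2 -0.3  0.7] [ 505. -176.  116.]
1.5 0 19.92 [ 0.2  0.4 -0.3] [ 504. -177.  110.]
0 0 20.66 [-1.9  0.7  5.9] [ 504. -177.  104.]
0 -1 21.01 [-4.5  0.6 14. ] [ 504. -177.  104.]
0 -2 21.36 [-7.9  1.8 20.8] [ 504. -177.  104.]
0 -3 21.71 [-9.4  2.3 30.5] [ 504. -177.  104.]
```

Run:
```python
from h import *
from plant import *
import cv2
manip.movel(manip.sense()["eef_pos"]+[0,0,140],max_speed=100)
manip.dwell(.5)
s=manip.sense();print(s["clock"],s["force"].round(1))
a=read_camera("scene")[130:330,180:380,::-1];b=read_camera("side")[185:385,245:445,::-1]
cv2.imwrite("pics/p4.png",cv2.resize(np.hstack([a,b]),None,fx=2,fy=2,interpolation=cv2.INTER_CUBIC))
```

```text
23.7917 [-0.3  0.3  0.2]
```

View pics/p4.png

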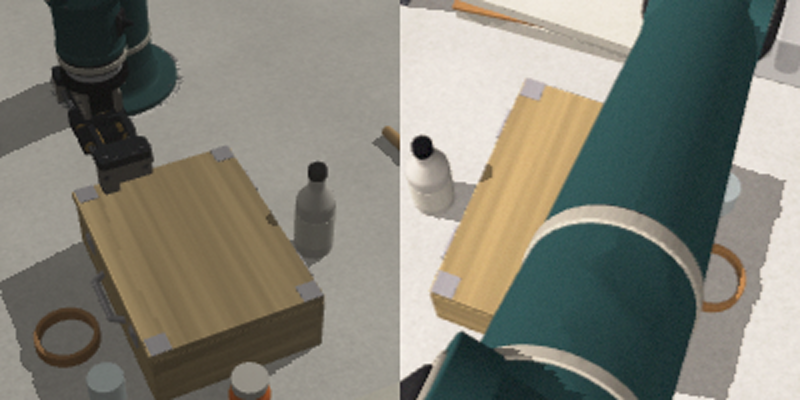

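The lid lies flat on the rim on all sides, the neighbouring objects are where they were, and the arm touches nothing.

```bash
python3 -c "
from plant import manip
print(manip.job_done())"
```

```text
the job is handed in; nothing more can be done
None
```

The paint box is shut: I pushed the stay's knuckle towards the hinge until it folded, then lowered the lid gently to the rim, pressed it shut with about 30 N, backed the arm off and handed in at about 24 s; the objects near the box that show in the last pictures look unmoved.

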